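Seat the specimen carrier's axle in the alignment stage

ROBOT

A 6-joint arm with a two-finger parallel gripper is mounted at the origin on the work surface. World frame = base frame: x ahead of the robot, y to its left, z up, the work surface at z = 0. Lengths are in m, angles in degrees, forces in N, time in s.
With the tool pointing down it reaches from about 0.275 to 0.825 m from the base axis. Payload 5.2 kg.
Tool frame: the origin (TCP) lies midway between the tips of the shut fingers; the grasp point (between the pads) lies 19 mm behind it; z points along the fingers, y is the line along which they close (so a half turn about z gives the same grasp; the last joint's range is limited). The gripper opens to 93 mm and grips with 3 to 60 N. Pads are 15 mm wide; open, the fingers measure 128 mm over their backs; the gripper's body (75 mm by 188 mm) begins 65 mm behind the grasp point.
Start: joints at [58.281, 14.817, 87.949, -0, 77.235, -11.62], TCP at [0.189, 0.517, 0.219] pointing down, gripper open.
Joint ranges: [-179.93, 179.93], [-52.35, 119.4], [10.71, 147.94], [-69.91, 249.91], [12.55, 155.21], [-178.61, 178.61]. Speed limits (degrees/s): [147.25, 147.25, 180, 180, 180, 180].

INTERFACE

Orientations are given as a 3x3 rotation matrix whose columns are the frame's x, y, z axes.
In Python, from plant import robot gives the robot as it stands. The module is installed in compiled form; this text tells all that it offers.
- The arm moves only by the tool servo_tool, never from a script. Its argument "increments" is a list of rows, each a list of 7 numbers: the shift along the tool's x, y, z in cm, then the turn, a rotation vector about the tool's x, y, z in rad, then the opening, from -1 (shut) to 1 (fully open), so that 0 is half open. A call has 1 to 20 rows; each row shifts and turns the commanded pose from where the row before left it, along the tool's axes as they then stand; what a row does not reach is not made up. A row lasts 1/8 s, in which the tool goes at most 62.5 mm and 10.7 degrees, less where a joint would pass 70% of its speed; a pose out of reach is approached as far as the arm can. A call is refused whole if a number of a shift passes 6.25 or a number of a turn 0.188, either way. A call with a gripper value outside its range is refused whole. The fingers move at their own pace and stop on an object; the grip force is fixed at half the most. Time passes only in rows, so rows that do not move let the fingers close. It gives the time, the measured TCP pose, the force, the opening and the grip force at its end, in the units of the state.
- robot.get_obs(): the state, without advancing time (a new reading comes with each control period).
- robot.camera(name): name is "scene" or "top"; returns the picture (384x512x3 uint8, red, green, blue); there is no depth.
- robot.camera_model(name): a dict with "intrinsics" (3x3 intrinsics, pixels), "world_to_cam" (4x4, takes a point from world to camera coordinates). Camera axes: x right, y down, z forward; pixel columns grow to the right and rows downward; lengths in m; the calibration is good to about 2 mm. A picture is of the moment at which its call begins. camera_model takes no time and is no camera call.
- robot.finish_job(): hands the job in; it is judged then, once.
The state is a dict: "t": time; "joint_positions": joint angles; "joint_vel": joint speeds; "effort": joint torques, N m; "eef_pos": TCP position; "tcp_rot": TCP orientation; "contact_force": force on the tool from outside, world axes, zero at the start; "moment": the same for the moment, N m; "finger_gap": opening from 0.0 (shut) to 1.0 (fully open); "grip_force": force on a finger pad.
Only numpy, scipy, OpenCV 4.12 (cv2) and the standard library are available. Lean on these libraries where they do the work, as an engineer would, in place of code of your own. Each camera call takes 0.05 s, during which the arm holds its last target. There are 200 camera calls.

TASK

Pick up the specimen carrier by its blue fin, lower its axle into the two open slots of the black alignment stage, and press it down past the two spring plungers until both ends are fully home and level on their seats. Once it has bottomed, bear down on it with about 20 N for half a second to be sure (never more than 30 N), then let go with the fin upright. Leave the vial, the brass stub holder and the screwdriver alone.

Things in the scene. Friction and masses are not known exactly. Their poses are not given: they have to be found in the camera images.
- carrier: Specimen carrier, about 0.25 kg: aluminium block 40 x 70 x 26 mm (x, y, z) on the bench, origin at the centre of its underside, z up. On its top stands a blue fin, 12 mm thick in x, 30 mm wide in y, from 26 to 66 mm above the underside: grip it there, closing along x. Same either way round (half turn about z). Centre of mass a few mm below the axle, so it hangs upright.
- axle_mid (a point): Centre of the carrier's steel axle, 18 mm above its underside; axes as the carrier's. The axle runs along y, 8 mm in diameter, 130 mm long; a brass collar 16 mm in diameter sits against each end face of the block, outer collar faces 82 mm apart.
- axle_a (a point): Point on the axle's centre line 50 mm to the carrier's +y side, the part that goes into a slot (either one).
- axle_b (a point): The same, 50 mm to the carrier's -y side.
- stage: Fixed black alignment stage: base plate 110 x 150 x 12 mm (x, y, z), origin at the centre of its underside, z up. Two upright cheeks, 10 mm thick in y and 38 mm long in x, centred 50 mm to +y and -y (inner faces 90 mm apart, 4 mm play each way for the collars). Each has a vertical slot at x = 0, open at the top and right through in y, for the axle.
- slot_left (a point): Centre of the mouth of the straight slot in the +y cheek, 62 mm above the stage's underside; axes as the stage's. Slot 10 mm wide in x; above it 45-degree flares lead in, 7 mm high, 24 mm wide at the top. A brass seat fills it from below; the seats' height is set anew each time, 38 to 46 mm above the underside, equal in both slots, NOT measured: the axle's centre rests 42 to 50 mm up.
- slot_right (a point): The same in the -y cheek. In each slot a smooth round spring plunger stands 4 mm out of the +x wall, its nose centre 10 mm above the seat. The carrier's weight does not get the axle past it: press down, some 4 to 10 N in all for both. Once past, the axle lies free on the seat, and pressing on meets a hard stop: roughly 10 to 20 N per mm.
- plunger_left (a joint): Push-in (m) of the spring plunger in the +y cheek: 0 fully out (slot empty, or axle fully below it), about 0.002 or more while the axle passes. Spring 2.1 N at 0, plus 300 N/m.
- plunger_right (a joint): The same for the plunger in the -y cheek.
- vial: Bystander: amber glass jar with white cap, 32 mm diameter, 60 mm tall; origin at the centre of its underside. Leave alone.
- stub_holder: Bystander: brass block 35 x 50 x 18 mm with two aluminium stubs on it, 30 mm tall in all; origin at the centre of its underside. Leave alone.
- driver: Bystander: red screwdriver, 150 mm long, lying along its x axis. Leave alone.
Not all that is in view belongs to the job. Of the things shaped like the carrier, the aluminium one is meant.

How it is judged:
By the outcome, as a careful person would: the job done as asked, in the order asked, and still so for the second after the job is handed in, with the robot touching nothing.
It also fails if it takes over 64 s, if anything falls off the work surface, if the arm or the gripper's body presses on something with over 40 N, if the wrist force passes 120 N, or if a joint passes its speed limit or range.

## Working session

There is one attempt and no reset: what is moved stays moved. The work goes in short steps, Python scripts to look and compute and a tool call to move; the robot and the scene stay as the last step left them, time stands still between calls to the robot, and variables do not carry over. Pictures are saved under pics/ and viewed, at most 10 in all, crops included, and the job is handed in when it is done.

Besides the shell and the picture viewer there is one more tool, called after "Call:" as name(argument=value, ...), one argument or row to a line, values as JSON. servo_tool: Moves the arm, as the interface text tells. Its arguments: {"type":"object","properties":{"increments":{"type":"array","items":{"type":"array","items":{"type":"number"}}}},"required":["increments"]}

```bash
mkdir -p pics; cat > h.py <<'E'
import numpy as np, cv2
from plant import robot
def snap(n,f,box=None,s=1):
    im=cv2.cvtColor(robot.camera(n),cv2.COLOR_RGB2BGR); cv2.imwrite(f'pics/full_{f}.png',im)
    if box: x0,y0,x1,y1=box; im=im[y0:y1,x0:x1]
    cv2.imwrite(f'pics/{f}.png',cv2.resize(im,None,fx=s,fy=s,interpolation=cv2.INTER_CUBIC))
def pix(n,u,v,z):
    "pixel -> world point at height z"
    m=robot.camera_model(n);K=np.array(m["intrinsics"]);T=np.array(m["world_to_cam"])
    R,t=T[:3,:3],T[:3,3];d=R.T@np.linalg.solve(K,[u,v,1]);c=-R.T@t
    return c+d*(z-c[2])/d[2]
def proj(n,p):
    m=robot.camera_model(n);K=np.array(m["intrinsics"]);T=np.array(m["world_to_cam"])
    q=K@(T[:3,:3]@np.array(p)+T[:3,3]);return q[:2]/q[2]
E
python3 - <<'E'
from h import *
np.set_printoptions(precision=4,suppress=True)
snap('scene','s0',None,1.5);snap('top','t0',None,1.5)
for n in('scene','top'):
    m=robot.camera_model(n);T=np.array(m["world_to_cam"]);print(n,-T[:3,:3].T@T[:3,3],m["intrinsics"],T[:3,:3])
o=robot.get_obs();print(o)
E
```

```text
scene [1.1779 0.6908 0.786 ] [[427.0349   0.     252.6348]
 [  0.     427.0349 187.1213]
 [  0.       0.       1.    ]] [[-0.7741  0.6327  0.0214]
 [ 0.3611  0.469  -0.806 ]
 [-0.52   -0.6162 -0.5915]]
top [ 0.3611 -0.0453  1.3478] [[436.6802   0.     258.0851]
 [  0.     436.6802 189.2684]
 [  0.       0.       1.    ]] [[ 0.0149 -0.9999 -0.0083]
 [-0.9911 -0.0137 -0.1324]
 [ 0.1322  0.0102 -0.9912]]
{'t': 0.1, 'joint_positions': array([ 58.2802,  14.8554,  88.0042,  -0.0015,  77.2342, -11.6219]), 'joint_vel': array([ 0.0005, -0.12  , -0.155 ,  0.0227,  0.0748,  0.0374]), 'effort': array([  0.0013, -43.8212, -28.4648,   0.0721,   0.0361,  -0.0001]), 'eef_pos': array([0.1887, 0.5161, 0.2179]), 'tcp_rot': array([[-0.9391,  0.3436, -0.0008],
       [ 0.3436,  0.9391, -0.0014],
       [ 0.0003, -0.0016, -1.    ]]), 'contact_force': array([-0.0717, -0.2649,  1.7093]), 'moment': array([-0.0525,  0.0334, -0.0339]), 'grip_force': 0.0, 'finger_gap': 1.0022971330088364}
```

View pics/s0.png

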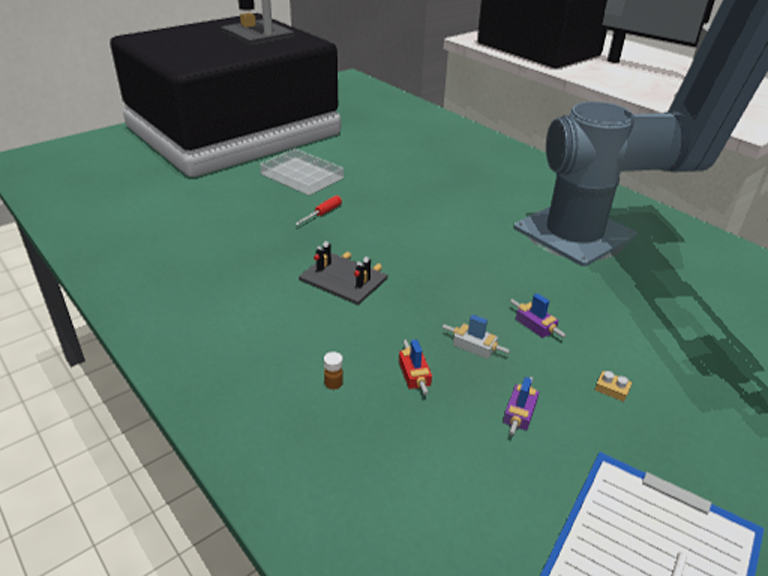

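View pics/t0.png

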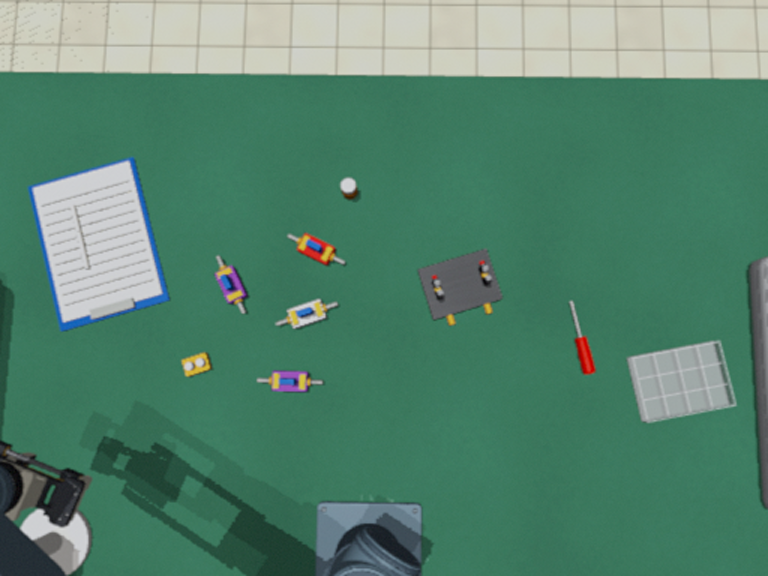

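Candidates in the top view (1.5x picture pixels): red (316,249), purple (231,284), silver (306,313) and purple (291,381). The silver one is the aluminium carrier. The stage is at (460,285). Next I'll check it in close crops.

```bash
python3 - <<'E'
import cv2,numpy as np
t=cv2.imread('pics/full_t0.png');s=cv2.imread('pics/full_s0.png')
r=lambda im,b,f:cv2.resize(im[b[1]:b[3],b[0]:b[2]],None,fx=f,fy=f,interpolation=cv2.INTER_CUBIC)
a=r(t,(180,190,230,230),8);b=r(t,(272,160,342,222),8)   # 400x320, 560x496
c=r(s,(290,205,345,245),7);d=r(s,(195,155,265,205),7)
cv2.imwrite('pics/c1.png',np.vstack([np.hstack([a,np.zeros((320,390-0,3),np.uint8)])[:, :790],]) if 0 else a)
W=np.zeros((600,800,3),np.uint8);W[:320,:400]=a;W[320:600,:385]=c;cv2.imwrite('pics/c1.png',W[:, :400])
W=np.zeros((600,800,3),np.uint8);W[:496,:560]=b;cv2.imwrite('pics/c2.png',W[:496,:560])
cv2.imwrite('pics/c3.png',d)
E
```

```text
(no output)
```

View pics/c1.png

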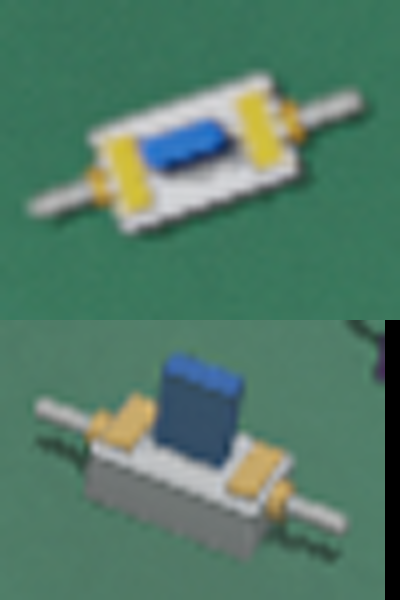

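View pics/c2.png

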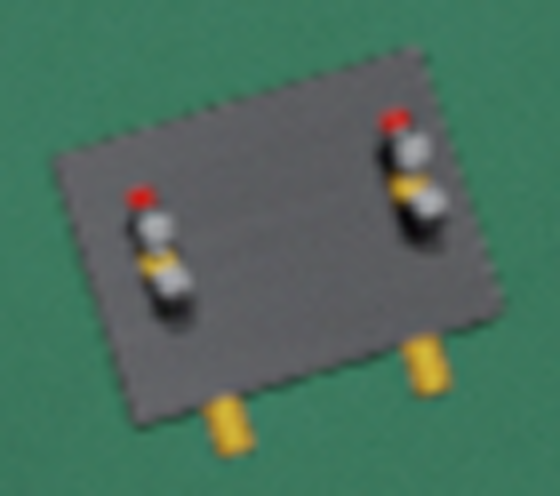

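View pics/c3.png

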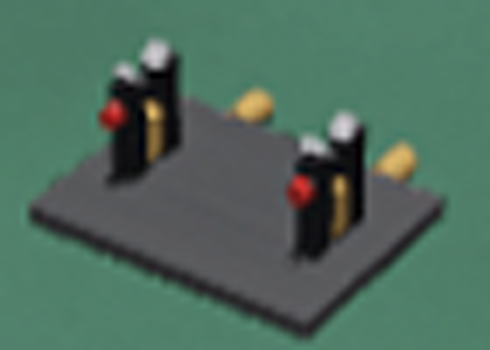

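The crops show that the silver body with the blue fin is the aluminium carrier. Its axle ends in c1 are at (32,208) and (362,100). The stage's plunger housings (red) are on its far side, and the cheek mouths in c2 are at about (165,254) and (421,176). I'll fit both poses using both cameras.

```bash
cat > fit.py <<'E'
from h import *
from scipy.optimize import least_squares
def P(p,l,x):  # local->world
    c,s=np.cos(p[2]),np.sin(p[2]);return np.array([p[0]+c*l[0]-s*l[1],p[1]+s*l[0]+c*l[1],x+l[2]])
def fit(obs,p0,z0=0):
    f=lambda p:np.concatenate([proj(n,P(p,l,z0))-uv for n,uv,l in obs])
    r=least_squares(f,p0,loss='soft_l1');return r.x,f(r.x).reshape(-1,2)
def cr(u,v,o,k): return np.array([o[0]+(u+.5)/k-.5,o[1]+(v+.5)/k-.5])
E
python3 - <<'E'
from fit import *
np.set_printoptions(precision=4,suppress=True)
T=lambda u,v:cr(u,v,(180,190),8);S=lambda u,v:cr(u,v-320,(290,205),7)
car={'top':[('top',T(32,208),(0,.065,.018)),('top',T(362,100),(0,-.065,.018)),
 ('top',T(142,158),(0,.015,.066)),('top',T(225,135),(0,-.015,.066))],
 'scene':[('scene',S(40,407),(0,-.065,.018)),('scene',S(343,523),(0,.065,.018)),
 ('scene',S(172,362),(0,-.015,.066)),('scene',S(235,382),(0,.015,.066))]}
T=lambda u,v:cr(u,v,(272,160),8);S=lambda u,v:cr(u,v,(195,155),7)
st={'top':[('top',T(55,157),(.055,.075,.012)),('top',T(418,47),(.055,-.075,.012)),('top',T(503,312),(-.055,-.075,.012)),('top',T(140,425),(-.055,.075,.012)),
 ('top',T(165,254),(0,.05,.069)),('top',T(421,176),(0,-.05,.069))],
 'scene':[('scene',S(32,207),(.055,-.075,.012)),('scene',S(443,203),(-.055,.075,.012)),('scene',S(308,325),(.055,.075,.012)),
 ('scene',S(329,136),(0,.05,.069)),('scene',S(141,61),(0,-.05,.069))]}
for nm,d,g in(('car',car,(.46,.06,.3)),('stage',st,(.49,-.15,.3))):
  for k in('top','scene',None):
    o=d[k] if k else d['top']+d['scene']
    p,r=fit(o,g);print(nm,k,p[:2],np.degrees(p[2]));print(r.round(1).tolist())
E
```

```text
car top [0.4753 0.1316] 18.921726999244484
[[0.5, 0.1], [-0.1, 0.4], [0.1, -0.1], [-0.5, -0.4]]
car scene [0.476 0.133] 19.78897608438642
[[-0.2, -0.0], [0.3, 0.4], [-0.8, -0.8], [0.6, 0.2]]
car None [0.4754 0.1321] 19.220066539175345
[[0.4, 0.1], [-0.3, 0.3], [-0.1, -0.1], [-0.7, -0.5], [-0.2, -0.4], [0.2, 0.3], [-0.9, -1.1], [0.5, -0.0]]
stage top [ 0.5425 -0.1804] 17.858962111684676
[[-0.6, -0.1], [0.1, -0.3], [0.7, 0.2], [-0.5, 0.4], [0.0, -0.0], [0.3, -0.1]]
stage scene [ 0.5458 -0.1748] 17.767597798688165
[[-1.0, 0.1], [0.6, -0.3], [-0.3, 0.3], [0.3, -0.2], [0.2, -0.1]]
stage None [ 0.543  -0.1792] 17.842632413518572
[[-1.0, -0.2], [-0.2, -0.5], [0.3, 0.1], [-0.9, 0.2], [-0.4, -0.2], [-0.2, -0.3], [-1.0, -0.9], [0.3, -1.3], [-0.4, -0.8], [0.2, -1.2], [0.1, -1.0]]
```

Call:
servo_tool(
  increments=[
    [-3.34,-2.18,0,0,0,0,0],
    [-3.34,-2.18,0,0,0,0,0],
    [-3.34,-2.18,0,0,0,0,0],
    [-3.34,-2.18,0,0,0,0,0],
    [-3.34,-2.18,0,0,0,0,0],
    [-3.34,-2.18,0,0,0,0,0],
    [-3.34,-2.18,0,0,0,0,0],
    [-3.34,-2.18,0,0,0,0,0],
    [-3.34,-2.18,0,0,0,0,0],
    [-3.34,-2.18,0,0,0,0,0],
    [-3.34,-2.18,0,0,0,0,0],
    [-3.34,-2.18,0,0,0,0,0],
    [0,0,0,0,0,0.1475,0],
    [0,0,0,0,0,0.1475,0],
    [0,0,0,0,0,0.1475,0],
    [0,0,0,0,0,0.1475,0],
    [0,0,0,0,0,0.1475,0],
    [0,0,0,0,0,0.1475,0],
    [0,0,0,0,0,0,0],
    [0,0,0,0,0,0,0],
  ],
)

```text
t: 2.6
eef_pos: [0.4753, 0.1331, 0.2185]
tcp_rot: [[-0.331, 0.943, -0.0], [0.943, 0.331, -0.0], [0.0, -0.0, -1.0]]
contact_force: [-0.2, -0.3, -0.4]
finger_gap: 0.501
grip_force: 0.0
```

Call:
servo_tool(
  increments=[
    [0,0,2.5,0,0,0,0],
    [0,0,2.5,0,0,0,0],
    [0,0,2.5,0,0,0,0],
    [0,0,2.5,0,0,0,0],
    [0,0,2.5,0,0,0,0],
    [0,0,2.5,0,0,0,0],
    [0,0,1.25,0,0,0,0],
    [0,0,1.25,0,0,0,0],
    [0,0,1.25,0,0,0,0],
    [0,0,0,0,0,0,0],
    [0,0,0,0,0,0,0],
    [0,0,0,0,0,0,-0.4],
    [0,0,0,0,0,0,-0.6],
    [0,0,0,0,0,0,-0.7],
    [0,0,0,0,0,0,-1],
    [0,0,0,0,0,0,-1],
    [0,0,0,0,0,0,-1],
    [0,0,0,0,0,0,-1],
  ],
)

```text
t: 4.85
eef_pos: [0.4755, 0.1331, 0.0312]
tcp_rot: [[-0.329, 0.944, 0.0], [0.944, 0.329, -0.0], [-0.0, 0.0, -1.0]]
contact_force: [-0.5, -0.8, 1.3]
finger_gap: 0.13
grip_force: 30.0
```

Call:
servo_tool(
  increments=[
    [0,0,-1,0,0,0,-1],
    [0,0,-2,0,0,0,-1],
    [0,0,-2.5,0,0,0,-1],
    [0,0,-2.5,0,0,0,-1],
    [0,0,-2,0,0,0,-1],
    [0,0,-1,0,0,0,-1],
    [-1,-0.15,0,0,0,0,-1],
    [-2,-0.25,0,0,0,0,-1],
    [-2.9,-0.35,0,0,0,0,-1],
    [-2.9,-0.35,0,0,0,0,-1],
    [-2.9,-0.35,0,0,0,0,-1],
    [-2.9,-0.35,0,0,0,0,-1],
    [-2.9,-0.35,0,0,0,0,-1],
    [-2.9,-0.35,0,0,0,0,-1],
    [-2.9,-0.35,0,0,0,0,-1],
    [-2.9,-0.35,0,0,0,0,-1],
    [-2.5,-0.3,0,0,0,0,-1],
    [-2,-0.25,0,0,0,0.024,-1],
    [-1,-0.15,0,0,0,0,-1],
    [0,0,0,0,0,0,-1],
  ],
)

```text
t: 7.35
eef_pos: [0.5425, -0.1794, 0.1409]
tcp_rot: [[-0.305, 0.952, -0.0], [0.952, 0.305, 0.0], [0.0, -0.0, -1.0]]
contact_force: [-0.3, 1.1, -2.1]
finger_gap: 0.127
grip_force: 30.0
```

```bash
python3 - <<'E'
from h import *
o=robot.get_obs();print(o['eef_pos'],o['tcp_rot'],o['contact_force'])
snap('scene','s1',(185,120,285,195),8)
snap('top','t1',(250,150,350,225),8)
E
```

```text
[ 0.54253875 -0.17942348  0.14092653] [[-3.05425205e-01  9.52215987e-01 -3.98670597e-04]
 [ 9.52215940e-01  3.05425356e-01  3.94708773e-04]
 [ 4.97612113e-04 -2.59066489e-04 -9.99999843e-01]] [-0.33709739  1.13082275 -2.14161057]
```

View pics/s1.png

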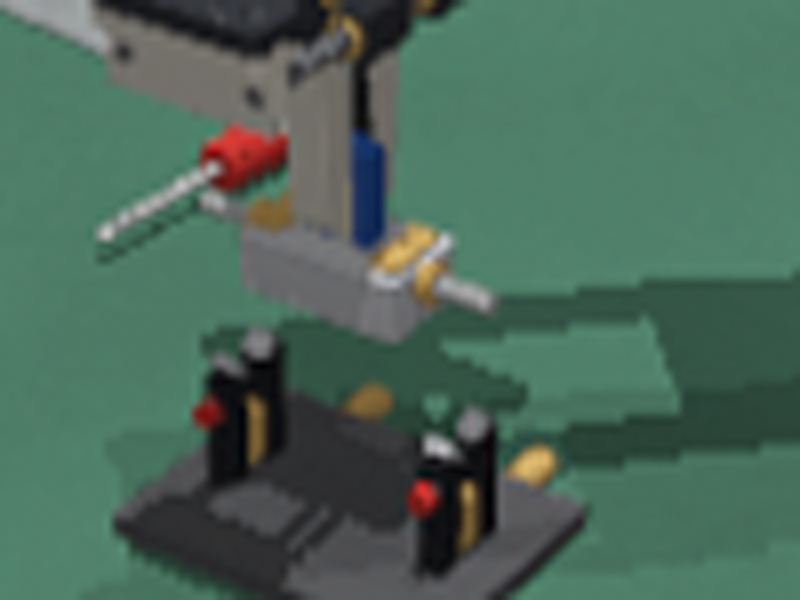

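View pics/t1.png

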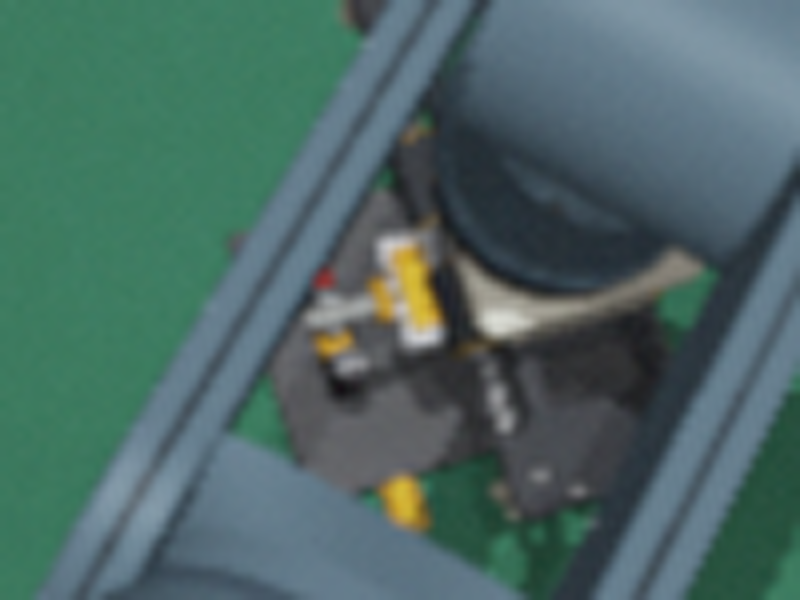

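The scene crop shows the carrier held upright above the stage, with its axle ends at (490,302) and (208,203). In the top crop its +y axle end is at (312,320). I'll compare carrier and stage within each camera so that calibration bias cancels.

```bash
python3 - <<'E'
from fit import *
np.set_printoptions(precision=4,suppress=True)
S=lambda u,v:cr(u,v,(185,120),8);T=lambda u,v:cr(u,v,(250,150),8)
yaw=np.arctan2(.3054,.9522)
zc=.1409-.0312
o=[('scene',S(490,302),(0,.065,.018)),('scene',S(208,203),(0,-.065,.018)),
 ('scene',S(430,283),(0,.041,.018))]
p,r=fit(o,(.54,-.18,.3),zc);print('car scene',p,np.degrees(p[2]),r.tolist())
st=[('scene',S(115,522),(.055,-.075,.012)),('scene',S(587,512),(-.055,.075,.012)),
 ('scene',S(457,432),(0,.05,.069)),('scene',S(243,347),(0,-.05,.069))]
p,r=fit(st,(.54,-.18,.3));print('stage scene',p,np.degrees(p[2]),r.tolist())
q=[.5425,-.1794,yaw]
print('predicted top axle end',(proj('top',P(q,(0,.065,.018),zc))-[250,150])*8, 'measured 308,321')
print('block ytop edge corners pred',[(proj('top',P(q,(x,.035,.026),zc))-[250,150])*8 for x in(.02,-.02)])
print('stage cheek pred',(proj('top',P([.5425,-.1804,np.radians(17.86)],(0,.05,.069),0))-[250,150])*8,'meas ~337,338?')
for x in (.012,-.012): print('flare edges',(proj('top',P([.5425,-.1804,np.radians(17.86)],(x,.05,.069),0))-[250,150])*8)
E
```

```text
car scene [ 0.5436 -0.1799  0.2998] 17.174426147270175 [[-0.06291714694327766, 0.3618726950420239], [-0.525222107129764, -0.7305277562277297], [0.5983535814977756, 0.15793230515171786]]
stage scene [ 0.5459 -0.1745  0.3115] 17.848422212374068 [[-0.7927514920772296, -0.485376149488161], [0.48658674427548476, -0.25827889456124353], [0.25528165312888973, 0.26279737829608507], [-0.06719570364074912, 0.35334681849195704]]
predicted top axle end [305.4713 321.0063] measured 308,321
block ytop edge corners pred [array([371.3612, 239.195 ]), array([406.0006, 347.4233])]
stage cheek pred [337.512  330.1902] meas ~337,338?
flare edges [327.6809 299.381 ]
flare edges [347.3668 361.0736]
```

Call:
servo_tool(
  increments=[
    [0,0,1,0,0,0,-1],
    [0,0,1.2,0,0,0,-1],
    [0,0,1.2,0,0,0,-1],
    [0,0,0.8,0,0,0,-1],
    [0,0,0,0,0,0,-1],
    [0,0,0,0,0,0,-1],
  ],
)

```text
t: 8.2
eef_pos: [0.5429, -0.1793, 0.0994]
tcp_rot: [[-0.306, 0.952, 0.0], [0.952, 0.306, -0.0], [-0.0, 0.0, -1.0]]
contact_force: [-0.1, -0.7, -2.1]
finger_gap: 0.13
grip_force: 30.0
```

```bash
python3 - <<'E'
from h import *
o=robot.get_obs();print(o['eef_pos'],o['tcp_rot'],o['contact_force'])
snap('scene','s2');snap('top','t2')
t=cv2.imread('pics/full_t2.png');s=cv2.imread('pics/full_s2.png')
r=lambda im,b,f:cv2.resize(im[b[1]:b[3],b[0]:b[2]],None,fx=f,fy=f,interpolation=cv2.INTER_CUBIC)
W=np.zeros((600,800,3),np.uint8);W[:,:520]=r(s,(200,143,265,218),8);W[:320,520:]=r(t,(280,175,315,215),8);cv2.imwrite('pics/m2.png',W)
E
```

```text
[ 0.54287705 -0.17929463  0.09936741] [[-3.05958119e-01  9.52044880e-01  4.18180642e-04]
 [ 9.52044915e-01  3.05958224e-01 -2.12474500e-04]
 [-3.30231067e-04  3.33118455e-04 -9.99999890e-01]] [-0.08129967 -0.7266576  -2.07414572]
```

View pics/m2.png

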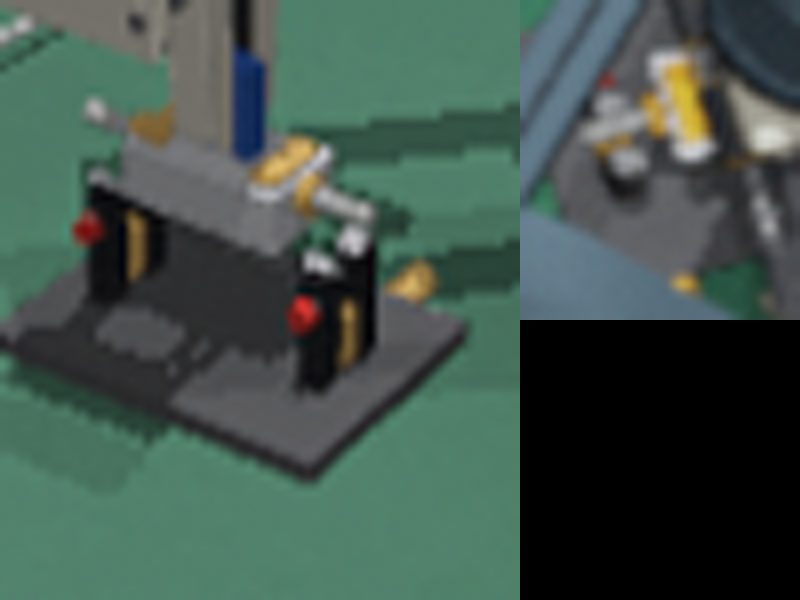

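The scene part shows the axle ends at (368,212) and (97,108), with the near mouth at about (337,250). In the top part the axle end is at (68,133) from the crop's left edge, and the near mouth is at about (100,131). Next I'll fit the plate and the mouths separately.

```bash
python3 - <<'E'
from fit import *
np.set_printoptions(precision=4,suppress=True)
S=lambda u,v:cr(u,v,(200,143),8);T=lambda u,v:cr(u,v,(280,175),8)
zc=.0994-.0312;q=[.5429,-.1793,np.arctan2(.306,.952)]
Rw=np.array([[np.cos(.3115),-np.sin(.3115)],[np.sin(.3115),np.cos(.3115)]])
loc=lambda w:(Rw.T@(np.array(w[:2])-q[:2])*1000).round(1)   # in stage axes, mm, relative to TCP
print('car scene mid',loc((pix('scene',*S(368,212),zc+.018)+pix('scene',*S(97,108),zc+.018))/2))
print('car top end (want 0,65)',loc(pix('top',*T(68,133),zc+.018)), 'collar outer(0,41)',loc(pix('top',*T(126,114),zc+.018)))
S0=lambda u,v:cr(u,v,(195,155),7);T0=lambda u,v:cr(u,v,(272,160),8)
for h in(.012,): 
  print('scene corners(55,75)(-55,75)(55,-75)',loc(pix('scene',*S(312,470),h)),loc(pix('scene',*S(467,325),h)),loc(pix('scene',*S0(32,207),h)),loc(pix('scene',*S0(308,322),h)),loc(pix('scene',*S0(443,203),h)))
  print('top corners',[loc(pix('top',*T0(*a),h)).tolist() for a in((55,157),(418,47),(503,312),(140,425))])
for h in(.0655,.069):
  print(h,'scene mouths',loc(pix('scene',*S0(329,136),h)),loc(pix('scene',*S0(141,61),h)),loc(pix('scene',*S(337,250),h)),
  'top',loc(pix('top',*T0(165,254),h)),loc(pix('top',*T0(421,176),h)),loc(pix('top',*T(100,131),h)))
E
```

```text
car scene mid [-1.5  0. ]
car top end (want 0,65) [ 1.3 62.3] collar outer(0,41) [ 1.7 40. ]
scene corners(55,75)(-55,75)(55,-75) [58.7 78.9] [-50.3  77. ] [ 56.8 -69.5] [55.8 76.9] [-48.5  77.9]
top corners [[53.5, 72.4], [53.4, -75.2], [-54.5, -74.1], [-55.1, 72.2]]
0.0655 scene mouths [ 1.5 50.4] [  0.4 -50.1] [ 0.5 50.1] top [-0.5 48.7] [ -0.5 -50.7] [ 0.7 48.8]
0.069 scene mouths [ 5.7 53.2] [  4.6 -46.8] [ 4.7 52.9] top [-0.8 49.1] [ -0.9 -50.1] [ 0.3 49.1]
```

Averaged over both cameras, the offset is under 1 mm, and the flares take up ±7 mm. I'll lower to the straight slot and watch the force.

Call:
servo_tool(
  increments=[
    [0,0,0.4,0,0,0,-1],
    [0,0,0.4,0,0,0,-1],
    [0,0,0.3,0,0,0,-1],
    [0,0,0.3,0,0,0,-1],
    [0,0,0.2,0,0,0,-1],
    [0,0,0.2,0,0,0,-1],
    [0,0,0,0,0,0,-1],
  ],
)

```text
t: 9.18
eef_pos: [0.5425, -0.1791, 0.081]
tcp_rot: [[-0.306, 0.952, -0.0], [0.952, 0.306, 0.0], [0.0, -0.0, -1.0]]
contact_force: [0.1, 0.8, -2.8]
finger_gap: 0.127
grip_force: 30.0
```

Call:
servo_tool(
  increments=[
    [0,0,0.15,0,0,0,-1],
    [0,0,0.15,0,0,0,-1],
    [0,0,0,0,0,0,-1],
    [0,0,0,0,0,0,-1],
  ],
)

```text
t: 9.68
eef_pos: [0.5427, -0.1791, 0.0782]
tcp_rot: [[-0.306, 0.952, 0.0], [0.952, 0.306, -0.0], [-0.0, 0.0, -1.0]]
contact_force: [0.3, -0.0, -2.1]
finger_gap: 0.13
grip_force: 30.0
```

Call:
servo_tool(
  increments=[
    [0,0,0.1,0,0,0,-1],
    [0,0,0.1,0,0,0,-1],
    [0,0,0.1,0,0,0,-1],
    [0,0,0,0,0,0,-1],
  ],
)

```text
t: 10.18
eef_pos: [0.5425, -0.1791, 0.075]
tcp_rot: [[-0.306, 0.952, -0.0], [0.952, 0.306, 0.0], [0.0, -0.0, -1.0]]
contact_force: [-0.3, -0.7, -2.0]
finger_gap: 0.124
grip_force: 30.0
```

Call:
servo_tool(
  increments=[
    [0,0,0.1,0,0,0,-1],
    [0,0,0.1,0,0,0,-1],
    [0,0,0,0,0,0,-1],
  ],
)

```text
t: 10.55
eef_pos: [0.5425, -0.1791, 0.073]
tcp_rot: [[-0.306, 0.952, -0.0], [0.952, 0.306, 0.0], [0.0, -0.0, -1.0]]
contact_force: [0.2, -0.5, -2.6]
finger_gap: 0.129
grip_force: 30.0
```

Call:
servo_tool(
  increments=[
    [0,0,0.1,0,0,0,-1],
    [0,0,0.1,0,0,0,-1],
    [0,0,0,0,0,0,-1],
  ],
)

```text
t: 10.92
eef_pos: [0.5425, -0.1791, 0.071]
tcp_rot: [[-0.306, 0.952, -0.0], [0.952, 0.306, 0.0], [0.0, -0.0, -1.0]]
contact_force: [0.2, 0.1, -2.9]
finger_gap: 0.127
grip_force: 30.0
```

Call:
servo_tool(
  increments=[
    [0,0,0.1,0,0,0,-1],
    [0,0,0.1,0,0,0,-1],
    [0,0,0,0,0,0,-1],
  ],
)

```text
t: 11.3
eef_pos: [0.5425, -0.1793, 0.0692]
tcp_rot: [[-0.306, 0.952, -0.0], [0.952, 0.306, -0.0], [-0.0, -0.0, -1.0]]
contact_force: [-1.2, -0.3, -2.3]
finger_gap: 0.124
grip_force: 30.0
```

Call:
servo_tool(
  increments=[
    [0,0,0.1,0,0,0,-1],
    [0,0,0,0,0,0,-1],
  ],
)

```text
t: 11.55
eef_pos: [0.5424, -0.1795, 0.0687]
tcp_rot: [[-0.306, 0.952, -0.0], [0.952, 0.306, -0.001], [-0.001, -0.0, -1.0]]
contact_force: [-3.2, -0.3, 4.8]
finger_gap: 0.126
grip_force: 30.0
```

Call:
servo_tool(
  increments=[
    [0,0,0.1,0,0,0,-1],
    [0,0,0,0,0,0,-1],
  ],
)

```text
t: 11.8
eef_pos: [0.5422, -0.1797, 0.0676]
tcp_rot: [[-0.306, 0.952, -0.001], [0.952, 0.306, -0.001], [-0.001, -0.001, -1.0]]
contact_force: [-4.9, -2.2, 4.3]
finger_gap: 0.127
grip_force: 30.0
```

Call:
servo_tool(
  increments=[
    [0,0,0.1,0,0,0,-1],
    [0,0,0,0,0,0,-1],
  ],
)

```text
t: 12.05
eef_pos: [0.5419, -0.1794, 0.0657]
tcp_rot: [[-0.306, 0.952, -0.002], [0.952, 0.306, -0.0], [0.0, -0.002, -1.0]]
contact_force: [-4.7, -2.6, 1.4]
finger_gap: 0.128
grip_force: 30.0
```

Call:
servo_tool(
  increments=[
    [0,0,0.1,0,0,0,-1],
    [0,0,0,0,0,0,-1],
  ],
)

```text
t: 12.3
eef_pos: [0.5413, -0.1791, 0.0641]
tcp_rot: [[-0.306, 0.952, -0.003], [0.952, 0.306, 0.001], [0.001, -0.003, -1.0]]
contact_force: [-4.9, -2.5, -0.7]
finger_gap: 0.127
grip_force: 30.0
```

Call:
servo_tool(
  increments=[
    [0,0,0.1,0,0,0,-1],
    [0,0,0,0,0,0,-1],
  ],
)

```text
t: 12.55
eef_pos: [0.5411, -0.1789, 0.0628]
tcp_rot: [[-0.306, 0.952, -0.003], [0.952, 0.306, 0.001], [0.002, -0.003, -1.0]]
contact_force: [-4.9, -3.3, -2.3]
finger_gap: 0.126
grip_force: 30.0
```

Call:
servo_tool(
  increments=[
    [0,0,0.1,0,0,0,-1],
    [0,0,0,0,0,0,-1],
  ],
)

```text
t: 12.8
eef_pos: [0.5409, -0.1787, 0.0616]
tcp_rot: [[-0.306, 0.952, -0.004], [0.952, 0.306, 0.001], [0.002, -0.003, -1.0]]
contact_force: [-3.6, -1.5, -4.6]
finger_gap: 0.127
grip_force: 30.0
```

Call:
servo_tool(
  increments=[
    [0,0,0.1,0,0,0,-1],
    [0,0,0,0,0,0,-1],
  ],
)

```text
t: 13.05
eef_pos: [0.541, -0.1786, 0.0606]
tcp_rot: [[-0.306, 0.952, -0.004], [0.952, 0.306, 0.001], [0.003, -0.003, -1.0]]
contact_force: [-4.3, -1.2, -3.4]
finger_gap: 0.129
grip_force: 30.0
```

Call:
servo_tool(
  increments=[
    [0,0,0.1,0,0,0,-1],
    [0,0,0,0,0,0,-1],
  ],
)

```text
t: 13.3
eef_pos: [0.5413, -0.1785, 0.0597]
tcp_rot: [[-0.306, 0.952, -0.003], [0.952, 0.306, 0.002], [0.002, -0.003, -1.0]]
contact_force: [-4.3, -1.2, -7.1]
finger_gap: 0.126
grip_force: 30.0
```

Call:
servo_tool(
  increments=[
    [0,0,0.05,0,0,0,-1],
    [0,0,0,0,0,0,-1],
  ],
)

```text
t: 13.55
eef_pos: [0.5416, -0.1784, 0.0597]
tcp_rot: [[-0.306, 0.952, -0.002], [0.952, 0.306, 0.001], [0.002, -0.002, -1.0]]
contact_force: [-5.9, -1.4, -6.4]
finger_gap: 0.126
grip_force: 30.0
```

Call:
servo_tool(
  increments=[
    [0,0,0.1,0,0,0,-1],
    [0,0,0,0,0,0,-1],
  ],
)

```text
t: 13.8
eef_pos: [0.542, -0.1788, 0.0591]
tcp_rot: [[-0.306, 0.952, -0.001], [0.952, 0.306, 0.001], [0.001, -0.001, -1.0]]
contact_force: [-4.8, -2.3, -6.3]
finger_gap: 0.128
grip_force: 30.0
```

Call:
servo_tool(
  increments=[
    [0,0,0.05,0,0,0,-1],
    [0,0,0,0,0,0,-1],
  ],
)

```text
t: 14.05
eef_pos: [0.5421, -0.1788, 0.0587]
tcp_rot: [[-0.306, 0.952, -0.001], [0.952, 0.306, 0.001], [0.001, -0.001, -1.0]]
contact_force: [-4.0, -1.3, -5.2]
finger_gap: 0.13
grip_force: 30.0
```

Call:
servo_tool(
  increments=[
    [0,0,0.05,0,0,0,-1],
    [0,0,0,0,0,0,-1],
  ],
)

```text
t: 14.3
eef_pos: [0.5423, -0.1789, 0.0583]
tcp_rot: [[-0.306, 0.952, -0.001], [0.952, 0.306, 0.0], [0.001, -0.001, -1.0]]
contact_force: [-4.3, -0.6, -6.4]
finger_gap: 0.126
grip_force: 30.0
```

Call:
servo_tool(
  increments=[
    [0,0,0.07,0,0,0,-1],
    [0,0,0,0,0,0,-1],
  ],
)

```text
t: 14.55
eef_pos: [0.5425, -0.1791, 0.0577]
tcp_rot: [[-0.306, 0.952, -0.0], [0.952, 0.306, 0.0], [0.0, -0.0, -1.0]]
contact_force: [-4.1, -0.4, -6.2]
finger_gap: 0.128
grip_force: 30.0
```

Call:
servo_tool(
  increments=[
    [0,0,0.07,0,0,0,-1],
    [0,0,0,0,0,0,-1],
  ],
)

```text
t: 14.8
eef_pos: [0.5427, -0.1792, 0.0571]
tcp_rot: [[-0.306, 0.952, 0.0], [0.952, 0.306, -0.0], [-0.0, -0.0, -1.0]]
contact_force: [-4.6, -0.6, -6.1]
finger_gap: 0.127
grip_force: 30.0
```

Call:
servo_tool(
  increments=[
    [0,0,0.07,0,0,0,-1],
    [0,0,0,0,0,0,-1],
  ],
)

```text
t: 15.05
eef_pos: [0.5428, -0.1792, 0.0569]
tcp_rot: [[-0.306, 0.952, 0.0], [0.952, 0.306, -0.0], [-0.0, 0.0, -1.0]]
contact_force: [-4.5, -1.0, -3.3]
finger_gap: 0.126
grip_force: 30.0
```

Call:
servo_tool(
  increments=[
    [0,0,0.05,0,0,0,-1],
    [0,0,0,0,0,0,-1],
  ],
)

```text
t: 15.3
eef_pos: [0.5428, -0.1792, 0.0568]
tcp_rot: [[-0.306, 0.952, 0.001], [0.952, 0.306, -0.0], [-0.001, 0.0, -1.0]]
contact_force: [-5.0, -0.7, -0.1]
finger_gap: 0.132
grip_force: 30.0
```

Call:
servo_tool(
  increments=[
    [0,0,0.05,0,0,0,-1],
    [0,0,0,0,0,0,-1],
  ],
)

```text
t: 15.55
eef_pos: [0.5428, -0.1792, 0.0568]
tcp_rot: [[-0.306, 0.952, 0.001], [0.952, 0.306, -0.001], [-0.001, 0.001, -1.0]]
contact_force: [-6.8, -0.2, 3.5]
finger_gap: 0.125
grip_force: 30.0
```

Call:
servo_tool(
  increments=[
    [0,-0.08,0,0,0,0,-1],
    [0,0,0,0,0,0,-1],
  ],
)

```text
t: 15.8
eef_pos: [0.5427, -0.1793, 0.0568]
tcp_rot: [[-0.306, 0.952, 0.002], [0.952, 0.306, -0.0], [-0.001, 0.002, -1.0]]
contact_force: [-5.3, 1.8, 5.9]
finger_gap: 0.127
grip_force: 30.0
```

Call:
servo_tool(
  increments=[
    [0,0,0.07,0,0,0,-1],
    [0,0,0,0,0,0,-1],
  ],
)

```text
t: 16.05
eef_pos: [0.5428, -0.1793, 0.0567]
tcp_rot: [[-0.306, 0.952, 0.002], [0.952, 0.306, -0.001], [-0.001, 0.002, -1.0]]
contact_force: [-6.2, 2.6, 10.0]
finger_gap: 0.125
grip_force: 30.0
```

Call:
servo_tool(
  increments=[
    [0,0,0.07,0,0,0,-1],
    [0,0,0,0,0,0,-1],
  ],
)

```text
t: 16.3
eef_pos: [0.5428, -0.1793, 0.0567]
tcp_rot: [[-0.306, 0.952, 0.002], [0.952, 0.306, -0.001], [-0.001, 0.002, -1.0]]
contact_force: [-9.0, 3.4, 14.9]
finger_gap: 0.129
grip_force: 30.0
```

It has bottomed at TCP z 0.0567. Side force is building, so I'll ease off the press, centre the axle towards -x, and then press again.

Call:
servo_tool(
  increments=[
    [0,0,-0.2,0,0,0,-1],
    [0,0,0,0,0,0,-1],
  ],
)

```text
t: 16.55
eef_pos: [0.5427, -0.1793, 0.0568]
tcp_rot: [[-0.306, 0.952, 0.002], [0.952, 0.306, -0.0], [-0.001, 0.002, -1.0]]
contact_force: [-3.9, 2.6, 4.7]
finger_gap: 0.129
grip_force: 30.0
```

Call:
servo_tool(
  increments=[
    [0,-0.08,0,0,0,0,-1],
    [0,0,0,0,0,0,-1],
  ],
)

```text
t: 16.8
eef_pos: [0.5426, -0.1794, 0.0568]
tcp_rot: [[-0.306, 0.952, 0.003], [0.952, 0.306, 0.0], [-0.001, 0.003, -1.0]]
contact_force: [1.3, 5.3, 4.8]
finger_gap: 0.127
grip_force: 30.0
```

Call:
servo_tool(
  increments=[
    [0,-0.05,0,0,0,0,-1],
    [0,0,0,0,0,0,-1],
  ],
)

```text
t: 17.05
eef_pos: [0.5423, -0.1796, 0.0568]
tcp_rot: [[-0.306, 0.952, 0.003], [0.952, 0.306, -0.0], [-0.001, 0.003, -1.0]]
contact_force: [1.7, 5.0, 4.3]
finger_gap: 0.128
grip_force: 30.0
```

Call:
servo_tool(
  increments=[
    [0.06,0.03,0,0,0,0,-1],
    [0,0,0,0,0,0,-1],
  ],
)

```text
t: 17.3
eef_pos: [0.5422, -0.1796, 0.0568]
tcp_rot: [[-0.306, 0.952, 0.003], [0.952, 0.306, -0.001], [-0.002, 0.003, -1.0]]
contact_force: [3.4, 3.8, 5.0]
finger_gap: 0.131
grip_force: 30.0
```

```bash
python3 - <<'E'
from h import *
F=[]
for i in range(6): 
    o=robot.get_obs();F.append(np.r_[o['contact_force'],o['moment']]);robot.camera('scene')
print(np.round(F,2),o['eef_pos'],o['tcp_rot'])
E
```

```text
[[ 3.4   3.8   5.03  0.67 -0.67 -0.04]
 [ 3.49  2.19  5.75  0.68 -0.69 -0.08]
 [ 3.4   3.27  5.49  0.68 -0.77 -0.07]
 [ 3.37  2.71  5.09  0.64 -0.75 -0.07]
 [ 4.79  3.05  5.18  0.7  -0.82 -0.12]
 [ 4.09  3.6   5.44  0.67 -0.79 -0.05]] [ 0.54221294 -0.17960524  0.05682884] [[-0.3056692   0.95213257  0.0031474 ]
 [ 0.95213579  0.30567364 -0.00103315]
 [-0.00194577  0.00268095 -0.99999451]]
```

Call:
servo_tool(
  increments=[
    [0,0,0.08,0,0,0,-1],
    [0,0,0.06,0,0,0,-1],
    [0,0,0,0,0,0,-1],
  ],
)

```text
t: 17.98
eef_pos: [0.5423, -0.1796, 0.0567]
tcp_rot: [[-0.306, 0.952, 0.004], [0.952, 0.306, -0.001], [-0.002, 0.003, -1.0]]
contact_force: [1.7, 4.8, 14.8]
finger_gap: 0.13
grip_force: 30.0
```

Call:
servo_tool(
  increments=[
    [0,0,0.06,0,0,0,-1],
    [0,0,0,0,0,0,-1],
  ],
)

```text
t: 18.23
eef_pos: [0.5423, -0.1796, 0.0566]
tcp_rot: [[-0.306, 0.952, 0.004], [0.952, 0.306, -0.002], [-0.003, 0.003, -1.0]]
contact_force: [-0.3, 4.5, 18.3]
finger_gap: 0.131
grip_force: 30.0
```

Call:
servo_tool(
  increments=[
    [0,0,0.03,0,0,0,-1],
    [0,0,0,0,0,0,-1],
    [0,0,0,0,0,0,-1],
    [0,0,0,0,0,0,-1],
  ],
)

```text
t: 18.73
eef_pos: [0.5423, -0.1797, 0.0566]
tcp_rot: [[-0.306, 0.952, 0.004], [0.952, 0.306, -0.002], [-0.003, 0.003, -1.0]]
contact_force: [-1.0, 5.2, 20.6]
finger_gap: 0.124
grip_force: 30.0
```

Call:
servo_tool(
  increments=[
    [0,0,0,0,0,0,-1],
    [0,0,0,0,0,0,-1],
    [0,0,0,0,0,0,-1],
  ],
)

```text
t: 19.1
eef_pos: [0.5423, -0.1796, 0.0566]
tcp_rot: [[-0.306, 0.952, 0.004], [0.952, 0.306, -0.002], [-0.003, 0.003, -1.0]]
contact_force: [-0.1, 5.9, 20.3]
finger_gap: 0.126
grip_force: 30.0
```

Call:
servo_tool(
  increments=[
    [0,0,-0.12,0,0,0,-1],
    [0.05,0,-0.1,0,0,0,-1],
    [0,0,0,0,0,0,-1],
    [0,0,0,0,0,0,-1],
  ],
)

```text
t: 19.6
eef_pos: [0.5417, -0.1796, 0.0568]
tcp_rot: [[-0.306, 0.952, 0.002], [0.952, 0.306, -0.002], [-0.002, 0.002, -1.0]]
contact_force: [3.6, 1.5, 7.4]
finger_gap: 0.128
grip_force: 30.0
```

Call:
servo_tool(
  increments=[
    [0,0.05,-0.08,0,0,0,-1],
    [0,0,0,0,0,0,-1],
  ],
)

```text
t: 19.85
eef_pos: [0.5412, -0.1794, 0.0568]
tcp_rot: [[-0.306, 0.952, 0.0], [0.952, 0.306, -0.001], [-0.001, -0.0, -1.0]]
contact_force: [2.8, -1.5, 3.9]
finger_gap: 0.126
grip_force: 30.0
```

Call:
servo_tool(
  increments=[
    [0,0,0,0,0,0,-0.6],
    [0,0,0,0,0,0,-0.4],
    [0,0,0,0,0,0,-0.2],
    [0,0,0,0,0,0,0],
    [0,0,0,0,0,0,0],
  ],
)

```text
t: 20.48
eef_pos: [0.541, -0.1784, 0.0568]
tcp_rot: [[-0.306, 0.952, -0.0], [0.952, 0.306, 0.0], [0.0, -0.0, -1.0]]
contact_force: [0.8, -0.7, -0.5]
finger_gap: 0.492
grip_force: 0.0
```

Released. Retreating straight up, then back aside to clear the view.

Call:
servo_tool(
  increments=[
    [0,0,-1,0,0,0,0],
    [0,0,-2,0,0,0,0],
    [0,0,-3,0,0,0,0],
    [0,0,-4,0,0,0,0],
    [0,0,-4,0,0,0,0],
    [0,0,-2,0,0,0,0],
    [3,0,0,0,0,0,0],
    [3,0,0,0,0,0,0],
    [3,0,0,0,0,0,0],
    [3,0,0,0,0,0,0],
    [3,0,0,0,0,0,0],
    [3,0,0,0,0,0,0],
    [3,0,0,0,0,0,0],
    [3,0,0,0,0,0,0],
    [3,0,0,0,0,0,0],
    [2,0,0,0,0,0,0],
    [0,0,0,0,0,0,0],
  ],
)

```text
t: 22.6
eef_pos: [0.452, 0.0985, 0.2176]
tcp_rot: [[-0.308, 0.951, 0.001], [0.951, 0.308, -0.0], [-0.0, 0.001, -1.0]]
contact_force: [-0.7, -0.1, -0.1]
finger_gap: 0.503
grip_force: 0.0
```

```bash
python3 - <<'E'
from h import *
snap('scene','s3');snap('top','t3')
t=cv2.imread('pics/full_t3.png');s=cv2.imread('pics/full_s3.png')
r=lambda im,b,f:cv2.resize(im[b[1]:b[3],b[0]:b[2]],None,fx=f,fy=f,interpolation=cv2.INTER_CUBIC)
W=np.zeros((480,800,3),np.uint8);W[:,:480]=r(s,(198,145,266,213),8)[:480,:480];W[:320,480:]=r(t,(280,165,335,220),6)[:320,:320];cv2.imwrite('pics/m3.png',W)
E
```

```text
(no output)
```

View pics/m3.png

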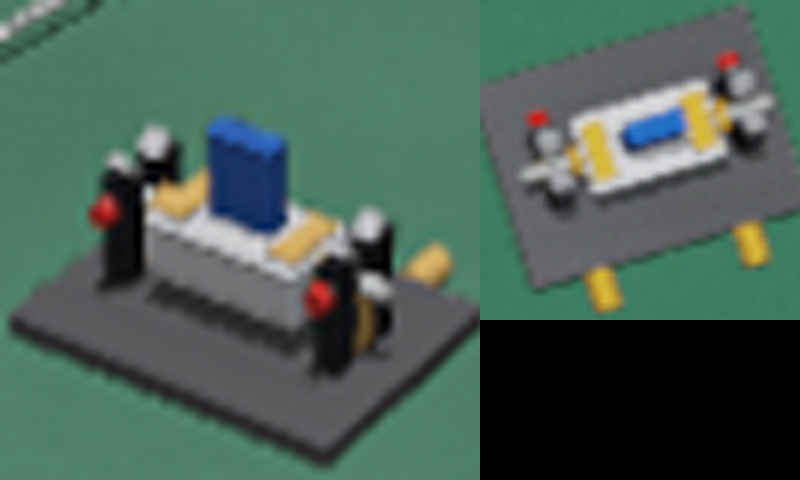

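The carrier sits between the cheeks with its fin up, and its near axle end at (372,287) rests on the brass seat. I'll check numerically that it is level.

```bash
python3 - <<'E'
from fit import *
c0=pix('top',280+(42+.5)/6-.5,165+174.5/6-.5,.0438);c1=pix('top',280+292.5/6-.5,165+103.5/6-.5,.0438)
m=(c0+c1)/2;d=c0-c1;yaw=np.arctan2(-d[0],d[1]);print(m,np.linalg.norm(d),np.degrees(yaw))
p=[m[0],m[1],yaw];zc=.0438-.018
ob={'fin top -y +x':((.006,-.015,.066),(210,130)),'fin top +y +x':((.006,.015,.066),(281,152)),'fin bot +y +x':((.006,.015,.026),(281,232)),'fin bot -y':((.006,-.015,.026),(211,208)),
'blk top +x-y':((.02,-.035,.026),(148,222)),'blk top +x+y':((.02,.035,.026),(295,277)),'axle +y end':((0,.065,.018),(380,289))}
for tilt in(0,.06,-.06):
  print(tilt)
  for k,(l,uv) in ob.items():
    y,z=l[1],l[2]-.018;l2=(l[0],y*np.cos(tilt)-z*np.sin(tilt),.018+y*np.sin(tilt)+z*np.cos(tilt))
    print(' ',k,((proj('scene',P(p,l2,zc))-[198,145]+.5)*8-.5-uv).round(0))
E
```

```text
[ 0.54204949 -0.18039513  0.0438    ] 0.1308934837510541 16.73756491075386
0
  fin top -y +x [-9. -6.]
  fin top +y +x [-15.  -2.]
  fin bot +y +x [-14.   7.]
  fin bot -y [-7.  5.]
  blk top +x-y [ -9. -10.]
  blk top +x+y [-7. -3.]
  axle +y end [4. 5.]
0.06
  fin top -y +x [-15.  -6.]
  fin top +y +x [-21.  -6.]
  fin bot +y +x [-15.   5.]
  fin bot -y [-8.  6.]
  blk top +x-y [-9. -5.]
  blk top +x+y [-8. -8.]
  axle +y end [ 4. -4.]
-0.06
  fin top -y +x [-2. -5.]
  fin top +y +x [-9.  3.]
  fin bot +y +x [-13.   9.]
  fin bot -y [-6.  3.]
  blk top +x-y [ -8. -14.]
  blk top +x+y [-6.  2.]
  axle +y end [ 4. 13.]
```

The fin-edge residuals match top and bottom, so the carrier is level and upright. Handing in.

```bash
python3 -c "
from plant import robot
print(robot.finish_job())"
```

```text
the job is handed in; nothing more can be done
None
```

The aluminium carrier is seated level in both slots below the plungers; I bore down on it at about 20 N for about 0.9 s, released it fin upright, and handed the job in at about 23 s. The verdict was not shown.

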